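Stock the blood-draw caddy for the next patient

ROBOT

A 6-joint arm with a two-finger parallel gripper is mounted at the origin on a cart in front of the work surface, level with it; the furniture and walls round the work are solid. World frame = base frame: x ahead of the robot, y to its left, z up, the work surface at z = 0. Lengths are in mm, angles in rad, forces in N, time in s.
With the tool pointing down it reaches from about 350 to 975 mm from the base axis. Payload 7.1 kg.
Tool frame: the origin (TCP) lies at the very end of the fingers, on their centre line; the grasp point (between the pads) lies tcp_to_grasp behind it (tcp_to_grasp is the distance from the TCP to the grasp point, in mm); z points along the fingers, x is the direction in which the jaws open and shut, and the axes are right-handed (so a half turn about z gives the same grasp; the last joint's range is limited). The gripper opens to 88 mm and grips with 3 to 60 N. Pads are 20 mm wide; open, the fingers measure 115 mm over their backs; the gripper's body (75 mm by 178 mm) begins 61 mm behind the grasp point.
Start: joints at [-1.199, 0.423, 1.63, -0, 1.089, -0.019], TCP at [238.096, -577.854, 222.675] pointing down, gripper open.
Joint ranges: [-3, 3], [-0.9, 2.11], [0.09, 2.58], [-1.31, 4.45], [0.11, 2.69], [-2.54, 2.54]. Speed limits (rad/s): [2.39, 2.39, 3.01, 3.14, 3.14, 3.14].

INTERFACE

Orientations are given as a rotation vector (axis times angle).
In Python, from workcell import get_obs, get_image, close_job, recognise, mark_of, tcp_to_grasp gives the robot as it stands. The module is installed in compiled form; this text tells all that it offers.
- The arm moves only by the tool move_arm, never from a script. Its argument "motion" is a list of rows, each a list of 7 numbers: the shift along the world's x, y, z in mm, then the turn, a rotation vector about the world's x, y, z in rad, then the finger opening in mm, from 0 to 87.8. A call has 1 to 5 rows; each row is the pose to reach, as a shift and turn from the pose commanded when the call began; what a row does not reach only later rows make up. A row lasts 1/12 s, in which the tool goes at most 41.7 mm and 7.16 degrees, less where a joint would pass 70% of its speed; a pose out of reach is approached as far as the arm can. A call with a gripper value outside its range is refused whole. The fingers move at their own pace and stop on an object; the grip force is fixed at half the most. Time passes only in rows, so rows that repeat a pose let the fingers close. It gives the time, the measured TCP pose, the force and the opening at its end, in the units of the state.
- get_obs(): the state, without advancing time (a new reading comes with each control period).
- get_image(name): name is "scene" or "side" or "wrist"; returns a dict with "color" (384x512x3 uint8, red, green, blue), "mtx" (3x3 intrinsics, pixels), "camera_from_world" (4x4, takes a point from world to camera coordinates). Camera axes: x right, y up, looking along -z (the intrinsics and any distortion apply to the point x, -y, -z); pixel columns grow to the right and rows downward; lengths in mm; the calibration is good to about 2 mm. A picture is of the moment at which its call begins. There is no depth.
- close_job(): hands the job in, once; it reports no verdict.
Trained networks look in a picture, given as the dict that the camera call returned (one of the last four; its "shot" number tells which), for a name from the list of things; names that differ only in an ending like _2 or _b are one class to them, and where a whole thing is asked for, a point or a joint stands for the part that bears it (a point fixed in the world has none). Each returns a list of dicts, best first, with "p" (0 to 1); they miss things now and then, are a little off and sometimes report something else, mostly with a low value. They report only what shows in the picture. A call takes as long as a camera call.
- recognise(picture, label): "bbox" ([centre column, centre row, width, height] in pixels, round what is visible of it).
- mark_of(picture, label): "location" ([row, column] in pixels: a listed point, or the origin of a listed thing).
The state is a dict: "t": time; "qpos": joint angles; "qvel": joint speeds; "joint_torque": joint torques, N m; "ee_pos": TCP position; "orientation": TCP orientation; "ft_force": force on the tool from outside, world axes, zero at the start; "moment": the same for the moment, N m; "width": finger opening in mm.
Only numpy, scipy, OpenCV 4.12 (cv2) and the standard library are available. Lean on these libraries where they do the work, as an engineer would, in place of code of your own. Each camera call takes 0.05 s, during which the arm holds its last target. There are 200 camera calls.

TASK

Stock the blood-draw caddy on the trolley: put the full tape roll, the needle holder and the short capped tube each into the insert that is made for it, standing upright and right down on the bottom, and only then set the tall green antiseptic bottle, kept upright, into its cup, because it would be in the way of the others. Leave the nearly used-up small tape roll and the long tube, which is for another test, where they are.

Things in the scene. Friction and masses are not known exactly. Their poses are not given: they have to be found in the camera images.
- full_tape_mid (a point): Full roll of white paper tape lying flat on the side table: 48 mm in diameter, 25 mm high. The point is its centre, 12.5 mm above its underside; z is the roll's axis.
- needle_holder_mid (a point): Ivory plastic needle holder standing upright on its round flange on the side table: 54 mm high, flange 31 mm in diameter, barrel about 20 mm in diameter narrowing to a nub at the top. The point is its centre, 27 mm above its underside; z runs up its axis. Pinch it round the barrel; its sides taper slightly toward the top.
- capped_tube_mid (a point): The short tube: empty white sample tube with a smooth purple cap, standing upright in a hole of the beige tube rack: 81 mm long over all, glass 13 mm, cap 16 mm in diameter and 19 mm high at the top. The point is its centre, 40.5 mm above its underside; z runs up its axis. The rack (frame 29 mm high, it stays put) holds its lowest 25 mm with about 1 mm of play: lift it straight up by the cap.
- antiseptic_mid (a point): Tall green antiseptic bottle with a dark green cap, standing at the back of the trolley: 160 mm high, 64 mm in diameter at the foot, tapering upward; its round cap, fixed, is 40 mm in diameter and takes up the top 48 mm. About 0.26 kg. The point is its centre, 80 mm above its underside; z runs up its axis.
- tape_dish_seat (a point): Place for the tape roll: light grey plastic insert in the caddy with a round shallow dish, 66 mm inside diameter, the rim only 8 mm above the dish's floor. The point is the centre of the dish's floor, 24 mm above the trolley top. The grey caddy (188 mm square, rim 26 mm high, it stays put) holds four such square inserts, 88 mm wide, side by side two by two, 90 mm from centre to centre and square with the caddy; which insert is where differs from day to day.
- holder_cup_seat (a point): Place for the needle holder: light grey plastic insert in the caddy with a round cup, 44 mm inside diameter, the rim 14 mm above the cup's floor. The point is the centre of the cup's floor, 10 mm above the trolley top.
- tube_socket_seat (a point): Place for the tube: light grey plastic insert in the caddy with a narrow upright socket, 23 mm inside diameter, flaring to 36 mm at its mouth, which is 38 mm above its floor. The point is the centre of the socket's floor, 10 mm above the trolley top.
- bottle_cup_seat (a point): Place for the bottle: light grey plastic insert in the caddy with a wide round cup, 80 mm inside diameter, the rim 19 mm above the cup's floor, which carries a thin dark anti-slip pad. The point is the centre of the cup's floor, 10 mm above the trolley top.
- worn_tape_mid (a point): Look-alike, to be left where it is: nearly used-up roll of white paper tape lying flat on the side table, 38 mm in diameter, 12 mm high. The point is its centre, 6 mm above its underside.
- long_tube_mid (a point): Look-alike, to be left where it is: long white tube, 106 mm long over all (25 mm longer than the short one) and 13 mm in diameter, with a ribbed grey screw cap 16 mm in diameter, standing in another hole of the same rack. The point is its centre, 53 mm above its underside.

How it is judged:
By the outcome, as a careful person would: the job done as asked, in the order asked, and still so for the second after the job is handed in, with the robot touching nothing.
It also fails if it takes over 131 s, if anything falls off the work surface, if the arm or the gripper's body presses on something with over 40 N, if the wrist force passes 120 N, or if a joint passes its speed limit or range.

## Working session

There is one attempt and no reset: what is moved stays moved. The work goes in short steps, Python scripts to look and compute and a tool call to move; the robot and the scene stay as the last step left them, time stands still between calls to the robot, and variables do not carry over. Pictures are saved under pics/ and viewed, about 12 in all and at most 16, crops included, and the job is handed in when it is done.

Besides the shell and the picture viewer there is one more tool, called after "Emit:" in YAML: its name, and indented under it one key for each argument. move_arm: Moves the arm, as the interface text tells. Its arguments: {"type":"object","properties":{"motion":{"type":"array"}},"required":["motion"]}

```bash
mkdir -p pics
cat > h.py <<'E'
import numpy as np, cv2
from workcell import *
L=["full_tape_mid","needle_holder_mid","capped_tube_mid","antiseptic_mid","tape_dish_seat","holder_cup_seat","tube_socket_seat","bottle_cup_seat","worn_tape_mid","long_tube_mid"]
def ray(im,rc):
    M=np.array(im["camera_from_world"]);K=np.array(im["mtx"])
    r,c=rc; d=np.linalg.inv(K)@[c,r,1]; d=d*[1,-1,-1]
    R=M[:3,:3];return -R.T@M[:3,3],R.T@d/np.linalg.norm(d)
def atz(im,rc,z):
    o,d=ray(im,rc);return o+d*(z-o[2])/d[2]
def tri(rays):
    A=0;b=0
    for o,d in rays:
        P=np.eye(3)-np.outer(d,d);A=A+P;b=b+P@o
    x=np.linalg.solve(A,b);return x,[round(float(np.linalg.norm((np.eye(3)-np.outer(d,d))@(x-o))),1) for o,d in rays]
def proj(im,p):
    M=np.array(im["camera_from_world"]);q=M[:3,:3]@p+M[:3,3];v=np.array(im["mtx"])@(q*[1,-1,-1]);return v[:2]/v[2]
def save(im,n,f=1.5):
    cv2.imwrite("pics/"+n,cv2.resize(np.array(im["color"])[:,:,::-1],None,fx=f,fy=f))
E
python3 - <<'E'
from h import *
print(tcp_to_grasp);o=get_obs();print(o["t"],o["ee_pos"],o["orientation"],o["width"])
ims={n:get_image(n) for n in("scene","side","wrist")}
for n in ims: save(ims[n],n+"0.png"); print(n,"cam",ray(ims[n],(192,256)),ims[n].keys() )
for l in L:
    rs=[]
    for n in ims:
        m=mark_of(ims[n],l)[:2]
        print(l,n,[(np.round(k["location"]).tolist(),round(k["p"],2)) for k in m])
        if n!="wrist" and m and m[0]["p"]>.3: rs.append(ray(ims[n],m[0]["location"]))
    if len(rs)>1:
        x,e=tri(rs);print("   ",np.round(x,1),e)
E
```

```text
18.700000000000003
0.0 [ 237.90210321 -577.35553902  221.92294615] [-2.60986357e+00  1.74727136e+00  1.96551749e-03] 88.06755566484837
scene cam (array([-208.61667218, -572.55267081, 1126.11327804]), array([ 0.52272506,  0.38848631, -0.75883918])) dict_keys(['color', 'mtx', 'camera_from_world', 'shot'])
side cam (array([ 464.62824769, -822.16601674,  729.64003506]), array([ 0.06058384,  0.77342918, -0.6309809 ])) dict_keys(['color', 'mtx', 'camera_from_world', 'shot'])
wrist cam (array([ 316.99458386, -544.81493275,  384.64393448]), array([-0.28505994, -0.10895934, -0.95229654])) dict_keys(['color', 'mtx', 'camera_from_world', 'shot'])
full_tape_mid scene []
full_tape_mid side [([298.0, 294.0], 0.63)]
full_tape_mid wrist []
needle_holder_mid scene []
needle_holder_mid side [([330.0, 257.0], 0.62)]
needle_holder_mid wrist []
capped_tube_mid scene [([206.0, 225.0], 0.58)]
capped_tube_mid side [([192.0, 219.0], 0.42)]
capped_tube_mid wrist []
    [427.3  21.1  48.4] [0.5, 0.5]
antiseptic_mid scene []
antiseptic_mid side [([165.0, 298.0], 0.79), ([199.0, 256.0], 0.68)]
antiseptic_mid wrist []
tape_dish_seat scene []
tape_dish_seat side [([136.0, 249.0], 0.54)]
tape_dish_seat wrist []
holder_cup_seat scene []
holder_cup_seat side [([145.0, 227.0], 0.63)]
holder_cup_seat wrist []
tube_socket_seat scene [([171.0, 185.0], 0.64)]
tube_socket_seat side [([157.0, 232.0], 0.67)]
tube_socket_seat wrist []
    [471.2 230.5  28.4] [7.2, 7.2]
bottle_cup_seat scene [([156.0, 195.0], 0.57)]
bottle_cup_seat side [([154.0, 262.0], 0.62)]
bottle_cup_seat wrist []
    [571.6 279.9  -0.9] [1.6, 1.6]
worn_tape_mid scene [([284.0, 311.0], 0.57)]
worn_tape_mid side [([311.0, 200.0], 0.73)]
worn_tape_mid wrist []
    [ 383.2 -326.9    3.8] [1.5, 1.5]
long_tube_mid scene []
long_tube_mid side [([195.0, 260.0], 0.58)]
long_tube_mid wrist []
```

View pics/scene0.png

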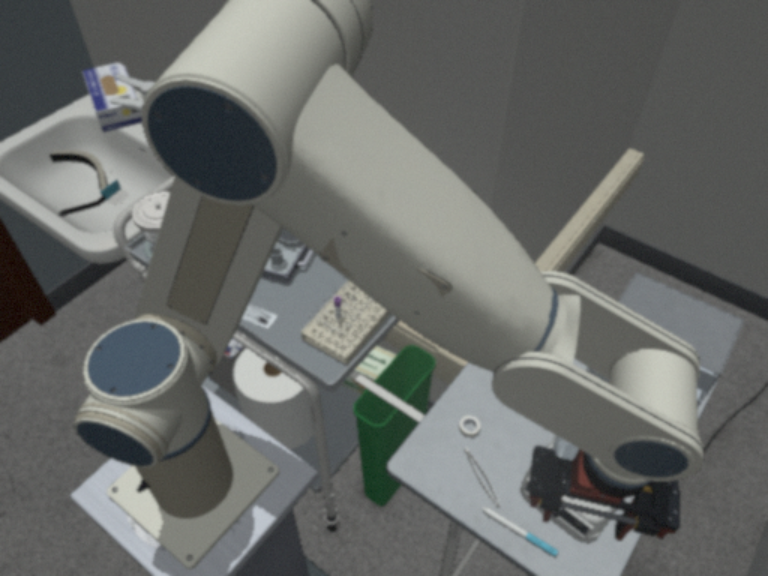

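View pics/side0.png

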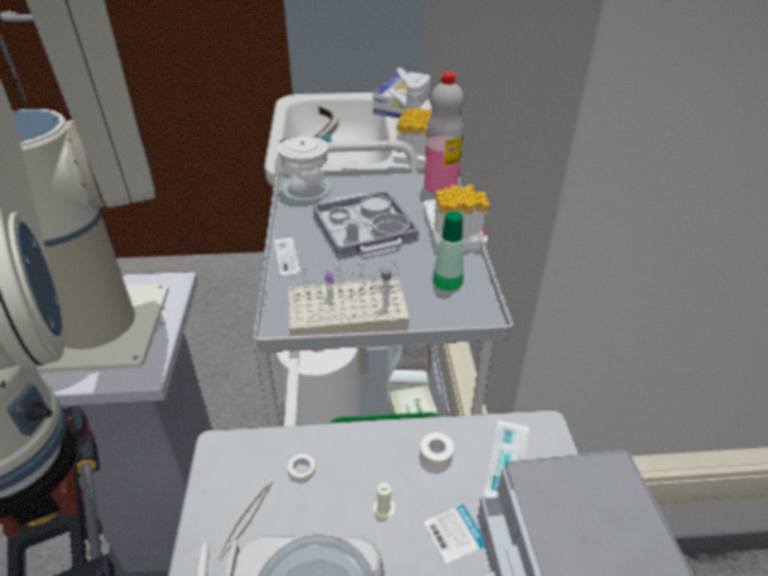

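The side view shows the full tape at (436,450), the holder at (384,500), and the worn tape at (301,467). The purple tube is at (329,280), the grey one at (386,275), and the bottle at (450,250). The caddy is around (365,222), with the tube socket front-left, bottle cup front-right, holder cup back-left and tape dish back-right.

Run:
```python
from h import *
Z=dict(zip(L,[12.5,27,48,80,24,10,10,10,6,60]))
im=get_image("side")
for l in L:
    m=mark_of(im,l)[:2]; print(l,[(np.round(atz(im,k["location"],Z[l])).tolist(),round(k["p"],2)) for k in m])
# caddy corners (rim z 26) from viewed picture
for c in [(315,207),(388,193),(416,237),(347,252)]: print(np.round(atz(im,(c[1]/1.5,c[0]/1.5),20)))
from scipy.spatial.transform import Rotation as R
print(R.from_rotvec(get_obs()["orientation"]).as_matrix().round(3))
```

```text
full_tape_mid [([587.0, -317.0, 12.0], 0.73)]
needle_holder_mid [([499.0, -405.0, 27.0], 0.65), ([578.0, -335.0, 27.0], 0.55)]
capped_tube_mid [([431.0, 31.0, 48.0], 0.49)]
antiseptic_mid []
tape_dish_seat [([532.0, 371.0, 24.0], 0.73), ([559.0, 244.0, 24.0], 0.56)]
holder_cup_seat [([447.0, 321.0, 10.0], 0.77)]
tube_socket_seat [([478.0, 218.0, 10.0], 0.59)]
bottle_cup_seat [([564.0, 257.0, 10.0], 0.58), ([505.0, -393.0, 10.0], 0.43)]
worn_tape_mid [([383.0, -334.0, 6.0], 0.51)]
long_tube_mid [([531.0, -21.0, 60.0], 0.59), ([526.0, 303.0, 60.0], 0.29)]
[395. 359.  20.]
[570. 412.  20.]
[616. 218.  20.]
[464. 173.  20.]
[[ 0.381 -0.925  0.   ]
 [-0.925 -0.381 -0.   ]
 [ 0.    -0.    -1.   ]]
```

Emit:
move_arm:
  motion:
    - [32, 23, 0, 0, 0, 0, 87.8]
    - [64, 46, 0, 0, 0, 0, 87.8]
    - [96, 69, 0, 0, 0, 0, 87.8]
    - [128, 91, 0, 0, 0, 0, 87.8]
    - [160, 114, 0, 0, 0, 0, 87.8]

```text
t: 2.62
ee_pos: [399.3, -462.8, 222.8]
orientation: [2.61, -1.749, 0.0]
ft_force: [0.4, -0.9, -0.1]
width: 87.8
```

Emit:
move_arm:
  motion:
    - [32, 23, 0, 0, 0, 0, 87.8]
    - [64, 46, 0, 0, 0, 0, 87.8]
    - [96, 69, 0, 0, 0, 0, 87.8]
    - [128, 91, 0, 0, 0, 0, 87.8]
    - [160, 114, 0, 0, 0, 0, 87.8]

```text
t: 3.03
ee_pos: [559.6, -348.5, 222.8]
orientation: [2.611, -1.748, 0.0]
ft_force: [1.4, -1.1, -0.2]
width: 87.7
```

```bash
cat >> h.py <<'E'
Z=dict(zip(L,[12.5,27,48.5,80,24,10,10,10,6,61]))
def look(names,cams=("wrist",),pic=None):
    ob=get_obs();print("t",ob["t"],"tcp",np.round(ob["ee_pos"],1),np.round(ob["orientation"],3),"F",np.round(ob["ft_force"],1),"w",round(ob["width"],1))
    for n in cams:
        im=get_image(n)
        if pic: save(im,n+pic+".png")
        for l in names:
            for k in mark_of(im,l)[:2]: print(n,l,np.round(k["location"]).tolist(),np.round(atz(im,k["location"],Z[l]),1),round(k["p"],2))
    return im
E
python3 - <<'E'
from h import *
look(["full_tape_mid","needle_holder_mid","worn_tape_mid"],("scene","side","wrist"),"1")
E
```

```text
t 3.0333 tcp [ 559.6 -348.5  222.8] [ 2.611 -1.748  0.   ] F [ 1.4 -1.1 -0.2] w 87.7
scene full_tape_mid [238.0, 349.0] [ 581.9 -335.4   12.5] 0.55
scene needle_holder_mid [266.0, 353.0] [ 492.8 -397.    27. ] 0.64
scene worn_tape_mid [283.0, 315.0] [ 391.9 -333.9    6. ] 0.55
side full_tape_mid [300.0, 290.0] [ 579.7 -321.1   12.5] 0.92
side needle_holder_mid [334.0, 257.0] [ 500.8 -407.    27. ] 0.62
side worn_tape_mid [309.0, 199.0] [ 381.5 -325.2    6. ] 0.71
side worn_tape_mid [146.0, 227.0] [451.8 321.7   6. ] 0.38
wrist full_tape_mid [142.0, 244.0] [ 582.  -321.    12.5] 0.61
wrist needle_holder_mid [222.0, 276.0] [ 499.7 -400.6   27. ] 0.63
wrist worn_tape_mid [266.0, 201.0] [ 381.8 -329.1    6. ] 0.8
```

View pics/wrist1.png

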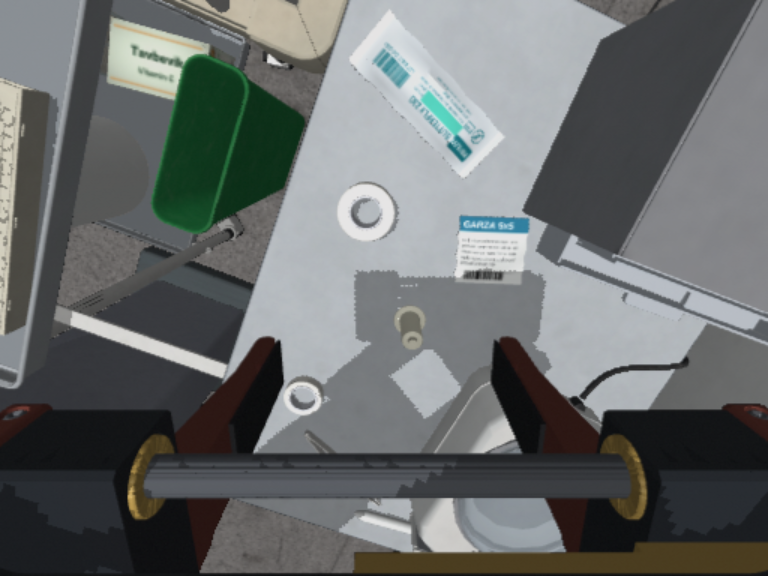

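The wrist view puts the full tape at (367,212), the holder at (410,320), and the worn roll at (303,396). The box's bottom corner is at (525,210), which leaves clearance, so I'll pick the tape now.

Emit:
move_arm:
  motion:
    - [11, 14, -36, 0, 0, 0, 87.8]
    - [23.5, 29, -72, 0, 0, 0, 87.8]
    - [23.5, 29, -113, 0, 0, 0, 87.8]
    - [23.5, 29, -150, 0, 0, 0, 87.8]
    - [23.5, 29, -180, 0, 0, 0, 87.8]

```text
t: 4.05
ee_pos: [580.5, -320.3, 40.0]
orientation: [2.61, -1.748, -0.003]
ft_force: [0.8, -0.5, -0.5]
width: 87.6
```

Emit:
move_arm:
  motion:
    - [0, 0, -15, 0, 0, 0, 87.8]
    - [0, 0, -26, 0, 0, 0, 87.8]
    - [0, 0, -32, 0, 0, 0, 87.8]
    - [0, 0, -32, 0, 0, 0, 60]
    - [0, 0, -32, 0, 0, 0, 40]

```text
t: 4.47
ee_pos: [582.5, -321.6, 12.1]
orientation: [-2.61, 1.748, -0.003]
ft_force: [0.6, -0.1, 0.4]
width: 77.6
```

Emit:
move_arm:
  motion:
    - [0, 0, 0, 0, 0, 0, 40]
    - [0, 0, 0, 0, 0, 0, 40]
    - [0, 0, 0, 0, 0, 0, 40]
    - [0, 0, 0, 0, 0, 0, 40]
    - [0, 0, 0, 0, 0, 0, 40]

```text
t: 4.88
ee_pos: [581.9, -321.0, 11.4]
orientation: [-2.611, 1.748, -0.002]
ft_force: [-0.6, -0.1, 3.5]
width: 47.7
```

Run:
```python
from h import *
look(["full_tape_mid"],("wrist",),"2")
```

```text
t 4.8833 tcp [ 581.9 -321.    11.4] [-2.611e+00  1.748e+00 -2.000e-03] F [-0.6 -0.1  3.5] w 47.7
wrist full_tape_mid [239.0, 259.0] [ 584.8 -320.2   12.5] 0.92
```

View pics/wrist2.png

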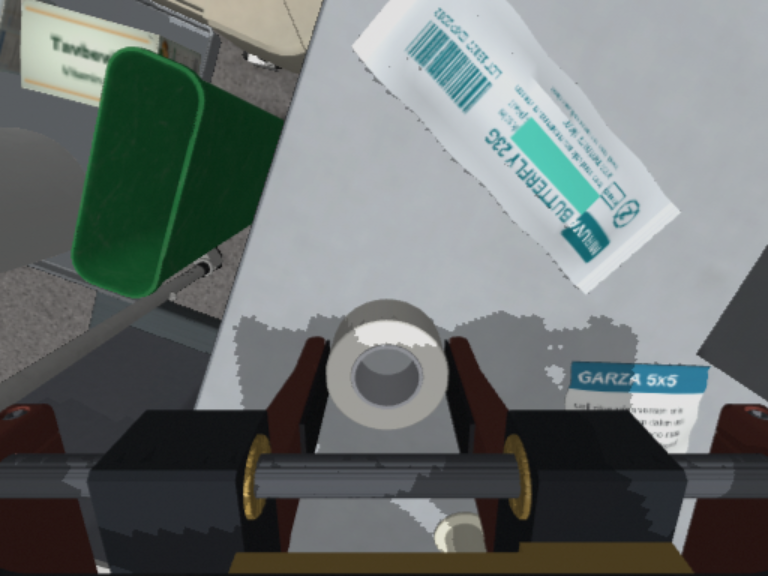

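Emit:
move_arm:
  motion:
    - [0, 0, 25, 0, 0, 0, 40]
    - [0, 0, 66, 0, 0, 0, 40]
    - [0, 0, 107, 0, 0, 0, 40]
    - [0, 0, 148, 0, 0, 0, 40]
    - [0, 0, 189, 0, 0, 0, 40]

```text
t: 5.4
ee_pos: [581.1, -320.6, 201.2]
orientation: [2.61, -1.748, -0.001]
ft_force: [0.9, -0.2, -0.4]
width: 47.4
```

Emit:
move_arm:
  motion:
    - [-2, 15, 32, 0, 0, 0, 40]
    - [-6, 50, 50, 0, 0, 0, 40]
    - [-12, 90, 50, 0, 0, 0, 40]
    - [-17, 130, 50, 0, 0, 0, 40]
    - [-22, 170, 50, 0, 0, 0, 40]

```text
t: 5.82
ee_pos: [559.0, -149.5, 250.1]
orientation: [-2.609, 1.749, -0.001]
ft_force: [0.2, 0.2, -0.3]
width: 47.3
```

Emit:
move_arm:
  motion:
    - [-5, 40, 0, 0, 0, 0, 40]
    - [-10, 80, 0, 0, 0, 0, 40]
    - [-15, 120, 0, 0, 0, 0, 40]
    - [-20, 160, 0, 0, 0, 0, 40]
    - [-25, 200, 0, 0, 0, 0, 40]

```text
t: 6.23
ee_pos: [533.8, 50.9, 249.7]
orientation: [-2.61, 1.748, 0.0]
ft_force: [1.0, 0.7, -1.1]
width: 47.2
```

Emit:
move_arm:
  motion:
    - [-7, 40, 0, 0, 0, 0, 40]
    - [-14, 80, 0, 0, 0, 0, 40]
    - [-21, 120, 0, 0, 0, 0, 40]
    - [-28, 160, 0, 0, 0, 0, 40]
    - [-35, 200, 0, 0, 0, 0, 40]

```text
t: 6.65
ee_pos: [498.7, 251.0, 249.6]
orientation: [2.61, -1.748, -0.0]
ft_force: [0.3, 0.1, -0.3]
width: 47.2
```

Emit:
move_arm:
  motion:
    - [0, 25, 0, 0, 0, 0, 40]
    - [0, 40, 0, 0, 0, 0, 40]
    - [0, 40, 0, 0, 0, 0, 40]

```text
t: 6.9
ee_pos: [499.4, 291.6, 249.5]
orientation: [-2.613, 1.744, 0.0]
ft_force: [0.6, 0.3, -1.3]
width: 47.5
```

Run:
```python
from h import *
look(L[4:8],("wrist",),"3")
look(L[2:8]+L[9:],("side",),"3")
```

```text
t 6.9 tcp [499.4 291.6 249.5] [-2.613  1.744  0.   ] F [ 0.6  0.3 -1.3] w 47.5
wrist tape_dish_seat [120.0, 224.0] [537.6 356.5  24. ] 0.6
wrist holder_cup_seat [180.0, 222.0] [456.  330.7  10. ] 0.96
wrist holder_cup_seat [276.0, 407.0] [420.2  -3.4  10. ] 0.73
wrist tube_socket_seat [189.0, 283.0] [478.5 242.7  10. ] 0.78
wrist bottle_cup_seat [126.0, 291.0] [563.8 270.1  10. ] 0.61
t 7.15 tcp [499.8 287.6 249.5] [ 2.608 -1.75  -0.   ] F [ 0.  -0.8 -0.8] w 47.9
side capped_tube_mid [191.0, 218.0] [424.8  26.7  48.5] 0.45
side antiseptic_mid [169.0, 297.0] [652.3  68.6  80. ] 0.65
side tape_dish_seat [134.0, 248.0] [528.3 366.7  24. ] 0.71
side holder_cup_seat [144.0, 226.0] [449.4 335.   10. ] 0.81
side holder_cup_seat [310.0, 201.0] [ 384.8 -329.9   10. ] 0.15
side tube_socket_seat [160.0, 235.0] [477.4 233.4  10. ] 0.61
side bottle_cup_seat [154.0, 260.0] [560.8 260.1  10. ] 0.57
side long_tube_mid [196.0, 255.0] [524.8 -19.9  61. ] 0.45
```

View pics/wrist3.png

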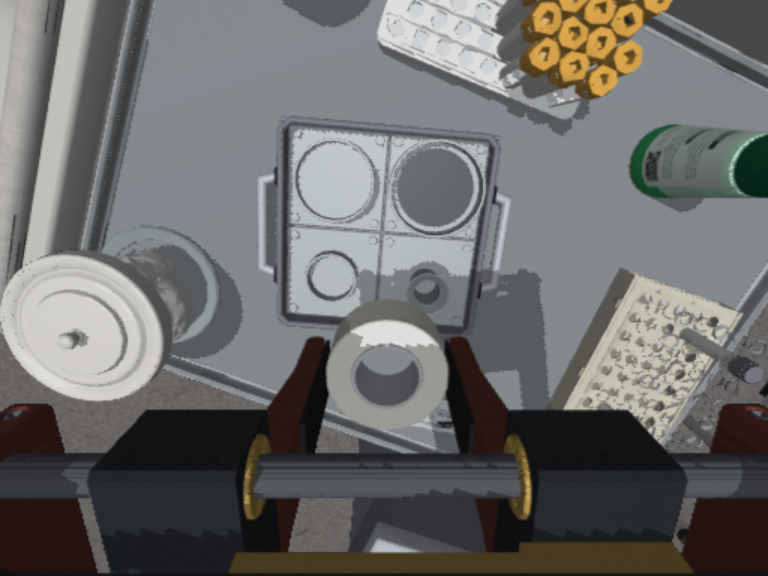

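The wrist view has the dish at (337,181), bottle cup at (437,187), holder cup at (332,275) and socket at (429,288). It also shows a jar at (85,325).

```bash
cat >> h.py <<'E'
def fit(pts):
    # square layout: dish(-,+v) etc. model: c + R(th)*45*offset
    from scipy.optimize import least_squares
    off={"tape_dish_seat":(1,1),"bottle_cup_seat":(1,-1),"holder_cup_seat":(-1,1),"tube_socket_seat":(-1,-1)}
    f=lambda q,l:np.array([q[0]+45*(np.cos(q[2])*off[l][0]-np.sin(q[2])*off[l][1]),q[1]+45*(np.sin(q[2])*off[l][0]+np.cos(q[2])*off[l][1])])
    s=least_squares(lambda q:np.concatenate([f(q,l)-p[:2] for l,p in pts]),[510,293,.4],loss="soft_l1",f_scale=3)
    print("fit",s.x.round(3),"res",s.fun.round(1));return {l:f(s.x,l).round(1) for l in off}
E
python3 - <<'E'
from h import *
rim=dict(tape_dish_seat=32,bottle_cup_seat=29,holder_cup_seat=24,tube_socket_seat=48)
im=get_image("wrist");save(im,"wrist4.png")
pts=[]
for l in L[4:8]:
    k=mark_of(im,l)[0];p=atz(im,k["location"],Z[l]);print(l,k["location"],p.round(1),k["p"]);pts.append((l,p))
print(fit(pts))
# circles by rim: Hough near the marks
g=cv2.medianBlur(cv2.cvtColor(np.array(im["color"]),cv2.COLOR_RGB2GRAY),3)
c=cv2.HoughCircles(g,cv2.HOUGH_GRADIENT_ALT,1.5,15,param1=150,param2=.6,minRadius=8,maxRadius=45)
print(c[0].round(1) if c is not None else None)
for z in (80,120):print("jar right",atz(im,(325/1.5,165/1.5),z).round())
s=get_image("side")
print(fit([(l,atz(s,mark_of(s,l)[0]["location"],Z[l])) for l in L[4:8]]))
E
```

```text
tape_dish_seat [120.4, 217.7] [535.1 361.   24. ] 0.74Traceback (most recent call last):
  File "<stdin>", line 6, in <module>
IndexError: list index out of range
```

View pics/wrist4.png

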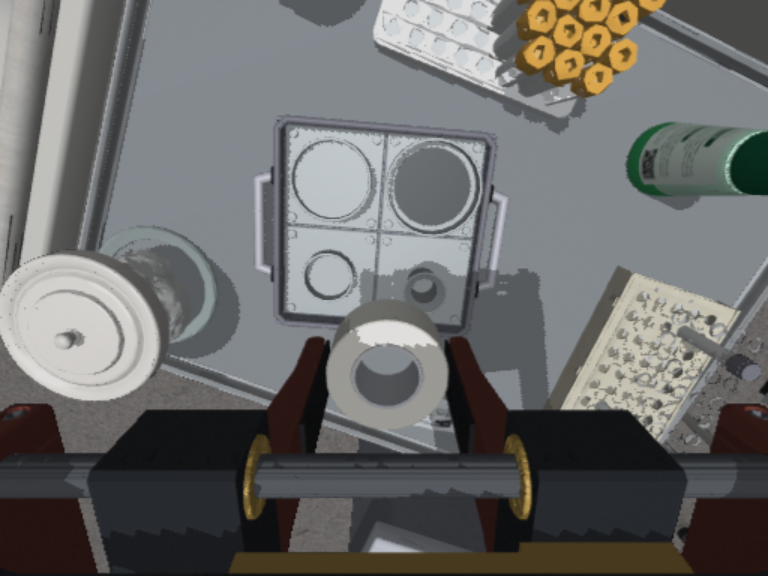

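Same layout at rest: dish (334,180), bottle cup (434,187), holder cup (329,274), socket (425,288). I'll fit the square from those pixel centres.

Run:
```python
from h import *
im=get_image("wrist")
px=dict(tape_dish_seat=(334,180,32),bottle_cup_seat=(434.5,187,29),holder_cup_seat=(329.5,274.5,24),tube_socket_seat=(424.5,287,48))
pts=[(l,atz(im,(v[1]/1.5,v[0]/1.5),v[2])) for l,v in px.items()]
print(fit(pts))
for z in (80,120):print("jar right",atz(im,(325/1.5,165/1.5),z).round())
s=get_image("side")
print(fit([(l,atz(s,m[0]["location"],Z[l])) for l in L[4:8] if (m:=mark_of(s,l))]))
print([(l,atz(im,m[0]["location"],Z[l]).round(1)) for l in L[4:8] if (m:=mark_of(im,l))])
print(get_obs()["ee_pos"])
```

```text
fit [5.11157e+02 3.00693e+02 3.14000e-01] res [ 1.3  2.7  1.6 -0.2 -0.9  0.2 -2.1 -2.8]
{'tape_dish_seat': array([540.1, 357.4]), 'bottle_cup_seat': array([567.9, 271.8]), 'holder_cup_seat': array([454.5, 329.6]), 'tube_socket_seat': array([482.3, 244. ])}
jar right [380. 440.  80.]
jar right [403. 426. 120.]
fit [5.09745e+02 2.99478e+02 3.49000e-01] res [  -1.4   -1.3 -105.6   79.3    3.2    0.4    3.    -3.1]
{'tape_dish_seat': array([536.6, 357.2]), 'bottle_cup_seat': array([567.4, 272.6]), 'holder_cup_seat': array([452.1, 326.4]), 'tube_socket_seat': array([482.8, 241.8])}
[('tape_dish_seat', array([535.3, 353.8,  24. ])), ('holder_cup_seat', array([452.5, 330. ,  10. ])), ('tube_socket_seat', array([480.9, 239.3,  10. ])), ('bottle_cup_seat', array([559.5, 268.5,  10. ]))]
[499.57233975 289.15553505 249.63950225]
```

Run:
```python
from h import *
s=get_image("side")
for n,c,z in (("pink base",(440,190),0),("pink left top",(432,95),200),("yellow rack front",(445,245),0),("yellow left top",(437,200),90)): print(n,atz(s,(c[1]/1.5,c[0]/1.5),z).round())
```

```text
pink base [705. 452.   0.]
pink left top [690. 568. 200.]
yellow rack front [680. 212.   0.]
yellow left top [663. 253.  90.]
```

Emit:
move_arm:
  motion:
    - [18, 33, -10, 0, 0, 0, 40]
    - [36.5, 67, -30, 0, 0, 0, 40]
    - [36.5, 67, -70, 0, 0, 0, 40]
    - [36.5, 67, -110, 0, 0, 0, 40]
    - [36.5, 67, -150, 0, 0, 0, 40]

```text
t: 8.67
ee_pos: [536.4, 357.0, 98.3]
orientation: [-2.61, 1.746, -0.001]
ft_force: [1.2, -0.2, 0.1]
width: 47.6
```

Emit:
move_arm:
  motion:
    - [0, 0, -20, 0, 0, 0, 40]
    - [0, 0, -35, 0, 0, 0, 40]
    - [0, 0, -45, 0, 0, 0, 40]
    - [0, 0, -45, 0, 0, 0, 40]
    - [0, 0, -45, 0, 0, 0, 40]

```text
t: 9.08
ee_pos: [536.3, 356.2, 54.8]
orientation: [2.61, -1.748, -0.0]
ft_force: [-0.6, 0.2, -0.2]
width: 47.1
```

Run:
```python
from h import *
look(L[:1]+L[4:8],("wrist",),"5")
look(L[:1]+L[4:5],("side",))
```

```text
t 9.0833 tcp [536.3 356.2  54.8] [ 2.61  -1.748 -0.   ] F [-0.6  0.2 -0.2] w 47.1
wrist full_tape_mid [244.0, 258.0] [514.6 347.5  12.5] 0.71
wrist tape_dish_seat [219.0, 256.0] [538.6 358.8  24. ] 0.89
wrist holder_cup_seat [306.0, 252.0] [455.6 328.5  10. ] 0.57
wrist bottle_cup_seat [222.0, 370.0] [564.4 272.8  10. ] 0.79
wrist bottle_cup_seat [308.0, 251.0] [453.5 328.6  10. ] 0.56
t 9.3833 tcp [536.7 356.5  55.9] [-2.609e+00  1.747e+00 -1.000e-03] F [ 0.1 -0.2 -0.4] w 47.2
side full_tape_mid [159.0, 233.0] [470.3 234.9  12.5] 0.63
side full_tape_mid [130.0, 252.0] [548.4 420.4  12.5] 0.62
side tape_dish_seat [135.0, 251.0] [538.5 365.3  24. ] 0.53
```

View pics/wrist5.png

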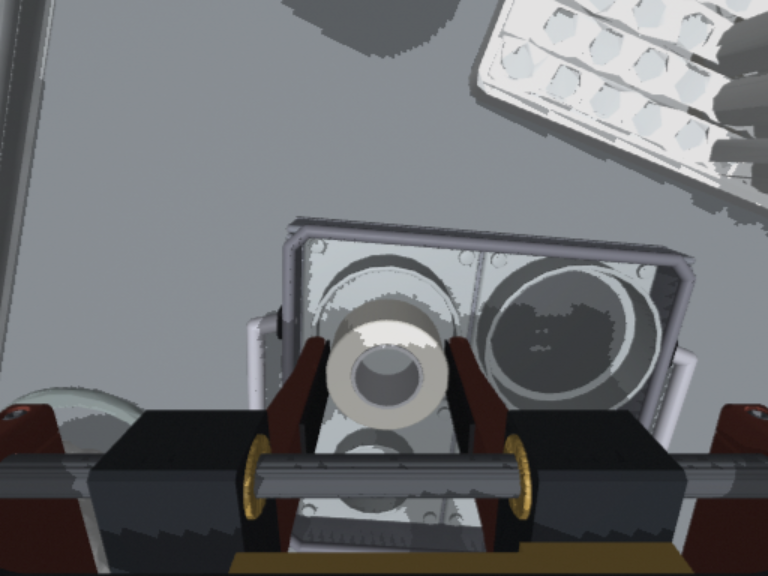

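Tape is centred over the dish in the picture, at (387,375) over (388,335) allowing for parallax. Lowering and releasing.

Emit:
move_arm:
  motion:
    - [0, 0, -12, 0, 0, 0, 40]
    - [0, 0, -19.5, 0, 0, 0, 40]
    - [0, 0, -19.5, 0, 0, 0, 40]
    - [0, 0, -19.5, 0, 0, 0, 62]
    - [0, 0, -19.5, 0, 0, 0, 62]

```text
t: 9.95
ee_pos: [535.7, 356.0, 34.6]
orientation: [2.61, -1.747, -0.001]
ft_force: [0.8, -0.9, 0.6]
width: 57.5
```

Emit:
move_arm:
  motion:
    - [0, 0, 0, 0, 0, 0, 62]
    - [0, 0, 0, 0, 0, 0, 62]
    - [0, 0, 20, 0, 0, 0, 62]
    - [0, 0, 60, 0, 0, 0, 70]
    - [-20, -20, 100, 0, 0, 0, 80]

```text
t: 10.37
ee_pos: [521.4, 341.1, 130.6]
orientation: [-2.608, 1.746, -0.002]
ft_force: [1.2, 0.0, 1.8]
width: 71.9
```

Emit:
move_arm:
  motion:
    - [0, -20, 40, 0, 0, 0, 80]
    - [0, -60, 80, 0, 0, 0, 80]
    - [0, -100, 100, 0, 0, 0, 80]
    - [0, -100, 100, 0, 0, 0, 80]
    - [0, -100, 100, 0, 0, 0, 80]

```text
t: 10.78
ee_pos: [520.4, 236.9, 232.7]
orientation: [-2.605, 1.749, -0.005]
ft_force: [0.8, -0.4, 0.0]
width: 80.2
```

Run:
```python
from h import *
Z["full_tape_mid"]=36.5
look(L[:1]+L[2:8]+L[9:],("wrist",),"6")
look(L[2:4],("scene",))
```

```text
t 10.7833 tcp [520.4 236.9 232.7] [-2.605  1.749 -0.005] F [ 0.8 -0.4  0. ] w 80.2
wrist antiseptic_mid [108.0, 439.0] [665.7  90.   80. ] 0.86
wrist tape_dish_seat [122.0, 175.0] [536.4 357.1  24. ] 0.68
wrist holder_cup_seat [184.0, 182.0] [457.3 326.6  10. ] 0.83
wrist tube_socket_seat [191.0, 243.0] [480.2 242.8  10. ] 0.75
wrist tube_socket_seat [182.0, 179.0] [458.2 330.5  10. ] 0.5
wrist bottle_cup_seat [127.0, 246.0] [563.3 272.1  10. ] 0.93
wrist long_tube_mid [235.0, 436.0] [533.6  -4.5  61. ] 0.63
t 11.2333 tcp [518.7 239.8 228.2] [ 2.610e+00 -1.746e+00 -1.000e-03] F [ 0.   0.5 -0.8] w 80.1
scene capped_tube_mid [206.0, 225.0] [430.   22.6  48.5] 0.39
scene antiseptic_mid [147.0, 253.0] [666.4  91.2  80. ] 0.59
```

View pics/wrist6.png

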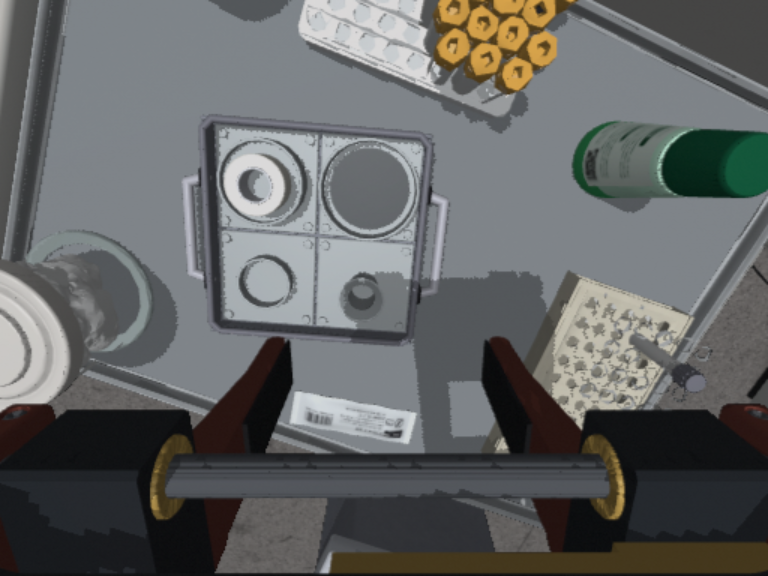

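Tape sits in the dish at (255,187), and the bottle is at (660,160). The tube is next.

Emit:
move_arm:
  motion:
    - [-15, -37, 0, 0, 0, 0, 60]
    - [-30, -74, 0, 0, 0, 0, 50]
    - [-45, -111, 0, 0, 0, 0, 50]
    - [-60, -148, 0, 0, 0, 0, 50]
    - [-75, -185, 0, 0, 0, 0, 50]

```text
t: 11.8
ee_pos: [443.1, 52.9, 229.1]
orientation: [2.611, -1.747, 0.0]
ft_force: [0.4, -0.1, -0.0]
width: 51.4
```

Emit:
move_arm:
  motion:
    - [-14, -32, -15, 0, 0, 0, 50]
    - [-15, -32, -50, 0, 0, 0, 50]
    - [-15, -32, -68, 0, 0, 0, 50]
    - [-15, -32, -68, 0, 0, 0, 50]
    - [-15, -32, -68, 0, 0, 0, 50]

```text
t: 12.22
ee_pos: [428.7, 22.1, 160.9]
orientation: [2.609, -1.748, -0.002]
ft_force: [-0.0, -0.3, 0.2]
width: 50.2
```

Run:
```python
from h import *
im=look(L[2:3]+L[9:],("scene","side","wrist"),"7")
k=recognise(im,"capped_tube_mid");print(k[:2])
# purple cap top
hsv=cv2.cvtColor(np.array(im["color"]),cv2.COLOR_RGB2HSV)
m=cv2.inRange(hsv,(125,60,30),(160,255,255));n,lab,st,ce=cv2.connectedComponentsWithStats(m)
for i in range(1,n):
    if st[i,4]>20: print("purple",st[i],ce[i],atz(im,ce[i][::-1],85).round(1))
```

```text
t 12.2167 tcp [428.7  22.1 160.9] [ 2.609e+00 -1.748e+00 -2.000e-03] F [-0.  -0.3  0.2] w 50.2
scene capped_tube_mid [207.0, 226.0] [427.4  16.1  48.5] 0.63
scene capped_tube_mid [284.0, 312.0] [ 364.2 -338.1   48.5] 0.28
scene long_tube_mid [190.0, 252.0] [525.6 -11.4  61. ] 0.39
side capped_tube_mid [192.0, 218.0] [424.   21.4  48.5] 0.41
side capped_tube_mid [308.0, 198.0] [ 384.5 -353.    48.5] 0.39
side long_tube_mid [194.0, 257.0] [532.1  -9.8  61. ] 0.49
wrist capped_tube_mid [185.0, 260.0] [434.8  22.7  48.5] 0.65
wrist long_tube_mid [102.0, 337.0] [534.5  -9.1  61. ] 0.59
[{'bbox': [258.8, 194.8, 9.9, 29.9], 'p': 0.59}]
purple [250 187  17  21 262] [258.25572519 196.9389313 ] [433.9  24.   85. ]
```

View pics/wrist7.png

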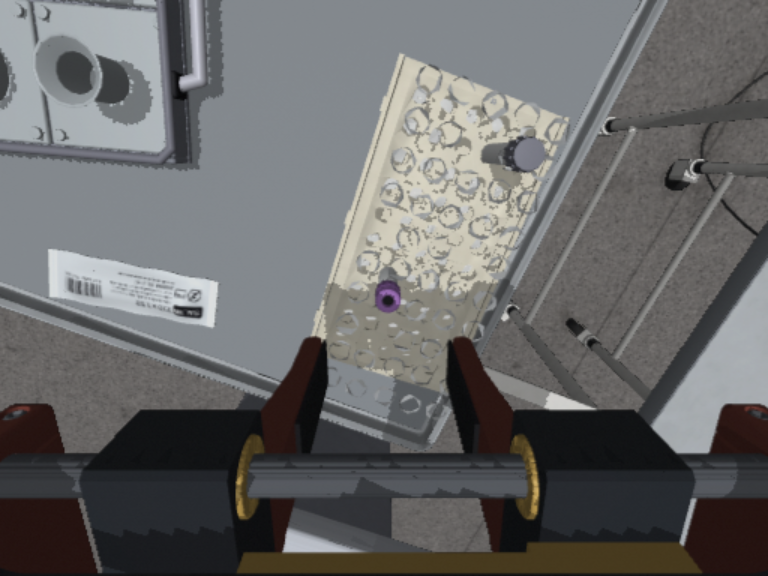

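The purple cap is at (388,297) in the picture, between the fingers. Descending.

Emit:
move_arm:
  motion:
    - [2, 0.5, -30, 0, 0, 0, 44]
    - [4.5, 0.5, -60, 0, 0, 0, 44]
    - [4.5, 0.5, -80, 0, 0, 0, 44]
    - [4.5, 0.5, -92, 0, 0, 0, 44]
    - [4.5, 0.5, -92, 0, 0, 0, 44]

```text
t: 13.13
ee_pos: [431.9, 22.6, 67.1]
orientation: [2.608, -1.746, -0.006]
ft_force: [-0.9, -0.7, -0.2]
width: 44.0
```

Run:
```python
from h import *
im=look([],("wrist",),"8")
hsv=cv2.cvtColor(np.array(im["color"]),cv2.COLOR_RGB2HSV)
m=cv2.inRange(hsv,(125,60,30),(160,255,255));n,lab,st,ce=cv2.connectedComponentsWithStats(m)
for i in range(1,n):
    if st[i,4]>20: print("purple",st[i],ce[i],atz(im,ce[i][::-1],84).round(1))
print("grasp px",proj(im,np.array(get_obs()["ee_pos"])+[0,0,16]))
```

```text
t 13.1333 tcp [431.9  22.6  67.1] [ 2.608 -1.746 -0.006] F [-0.9 -0.7 -0.2] w 44.0
purple [245 233  26  37 714] [257.42577031 250.6232493 ] [435.2  24.5  84. ]
grasp px [258.69677236 255.55130775]
```

Emit:
move_arm:
  motion:
    - [2, 1, 0, 0, 0, 0, 44]
    - [2, 1, 0, 0, 0, 0, 25]
    - [2, 1, 0, 0, 0, 0, 10]
    - [2, 1, 0, 0, 0, 0, 10]
    - [2, 1, 0, 0, 0, 0, 10]

```text
t: 13.6
ee_pos: [436.0, 23.7, 69.8]
orientation: [-2.61, 1.747, -0.002]
ft_force: [1.0, 0.1, -0.3]
width: 21.1
```

Emit:
move_arm:
  motion:
    - [0, 0, 0, 0, 0, 0, 10]
    - [0, 0, 0, 0, 0, 0, 10]
    - [0, 0, 10, 0, 0, 0, 10]
    - [0, 0, 30, 0, 0, 0, 10]
    - [0, 0, 55, 0, 0, 0, 10]

```text
t: 14.02
ee_pos: [434.3, 23.6, 124.3]
orientation: [2.609, -1.747, -0.004]
ft_force: [0.8, -0.7, -0.9]
width: 14.7
```

Emit:
move_arm:
  motion:
    - [0, 0, 40, 0, 0, 0, 10]
    - [0, 0, 80, 0, 0, 0, 10]
    - [5, 30, 100, 0, 0, 0, 10]
    - [15, 68, 100, 0, 0, 0, 10]
    - [25, 107, 100, 0, 0, 0, 10]

```text
t: 14.43
ee_pos: [461.6, 131.5, 227.1]
orientation: [-2.605, 1.749, -0.005]
ft_force: [0.1, -0.2, 0.2]
width: 15.4
```

Run:
```python
from h import *
im=look(L[4:8],("wrist",),"9")
```

```text
t 14.4333 tcp [461.6 131.5 227.1] [-2.605  1.749 -0.005] F [ 0.1 -0.2  0.2] w 15.4
wrist tape_dish_seat [36.0, 98.0] [537.4 360.7  24. ] 0.56
wrist holder_cup_seat [115.0, 112.0] [454.  330.1  10. ] 0.76
wrist tube_socket_seat [127.0, 184.0] [474.6 241.   10. ] 0.77
wrist bottle_cup_seat [46.0, 180.0] [564.  274.4  10. ] 0.81
```

View pics/wrist9.png

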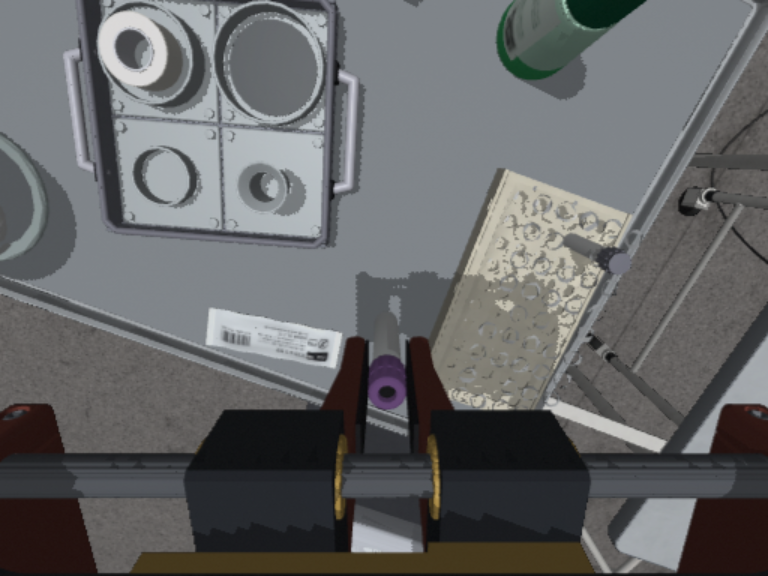

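The tube is held upright at (388,380), and the socket shows at (265,186). Moving over the socket.

Emit:
move_arm:
  motion:
    - [7, 38, 0, 0, 0, 0, 10]
    - [14, 76, 0, 0, 0, 0, 10]
    - [21, 111, -15, 0, 0, 0, 10]
    - [21, 111, -55, 0, 0, 0, 10]
    - [21, 111, -90, 0, 0, 0, 10]

```text
t: 15.1
ee_pos: [482.5, 242.1, 133.9]
orientation: [-2.609, 1.746, -0.002]
ft_force: [-0.6, 0.3, -1.0]
width: 15.2
```

Emit:
move_arm:
  motion:
    - [0, 0, 0, 0, 0, 0, 10]
    - [0, 0, 0, 0, 0, 0, 10]
    - [0, 0, 0, 0, 0, 0, 10]

```text
t: 15.35
ee_pos: [482.3, 240.8, 135.5]
orientation: [-2.609, 1.75, -0.001]
ft_force: [0.6, -0.0, -0.6]
width: 15.2
```

Run:
```python
from h import *
im=look(L[4:8],("wrist","side"),"10")
im=look([],("scene",),"10")
cv2.imwrite("pics/c10.png",np.vstack([cv2.resize(cv2.imread("pics/wrist10.png")[300:520,230:560],(660,440))]))
```

```text
t 15.35 tcp [482.3 240.8 135.5] [-2.609e+00  1.750e+00 -1.000e-03] F [ 0.6 -0.  -0.6] w 15.2
wrist tape_dish_seat [91.0, 163.0] [535.8 356.   24. ] 0.75
wrist holder_cup_seat [178.0, 167.0] [454.1 331.9  10. ] 0.58
wrist tube_socket_seat [188.0, 256.0] [479.3 241.6  10. ] 0.82
wrist tube_socket_seat [232.0, 259.0] [433.4 219.9  10. ] 0.27
wrist bottle_cup_seat [97.0, 259.0] [564.3 273.8  10. ] 0.95
side tape_dish_seat [137.0, 248.0] [528.4 350.3  24. ] 0.51
side holder_cup_seat [144.0, 224.0] [441.4 331.6  10. ] 0.63
side tube_socket_seat [160.0, 237.0] [483.4 228.3  10. ] 0.85
side bottle_cup_seat [312.0, 203.0] [ 391.  -336.5   10. ] 0.71
side bottle_cup_seat [154.0, 259.0] [559.  262.6  10. ] 0.61
t 15.85 tcp [481.7 241.7 134.6] [-2.61   1.748 -0.   ] F [ 0.7  0.3 -1.3] w 15.6
```

View pics/c10.png

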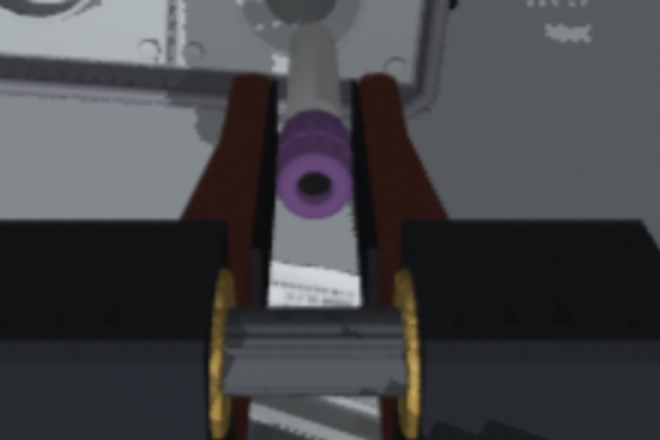

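Emit:
move_arm:
  motion:
    - [-1, 1, -12, 0, 0, 0, 10]
    - [-1, 1, -28, 0, 0, 0, 10]
    - [-1, 1, -42, 0, 0, 0, 10]
    - [-1, 1, -54, 0, 0, 0, 10]
    - [-1, 1, -57, 0, 0, 0, 10]

```text
t: 16.32
ee_pos: [480.7, 242.8, 76.4]
orientation: [2.61, -1.748, -0.0]
ft_force: [-0.5, 0.0, 23.5]
width: 15.5
```

Emit:
move_arm:
  motion:
    - [0, 0, -3, 0, 0, 0, 10]
    - [0, 0, -6, 0, 0, 0, 10]
    - [0, 0, -6, 0, 0, 0, 10]
    - [0, 0, -6, 0, 0, 0, 10]

```text
t: 16.65
ee_pos: [482.7, 243.6, 73.0]
orientation: [-2.607, 1.746, -0.004]
ft_force: [0.8, -1.4, 12.9]
width: 15.5
```

The force matches reaching the floor, since the rack floor is 4 mm up. Releasing.

Emit:
move_arm:
  motion:
    - [0, 0, 0, 0, 0, 0, 40]
    - [0, 0, 0, 0, 0, 0, 40]
    - [0, 0, 0, 0, 0, 0, 40]
    - [0, 0, 25, 0, 0, 0, 44]
    - [0, 0, 60, 0, 0, 0, 50]

```text
t: 17.07
ee_pos: [478.1, 241.4, 128.9]
orientation: [2.605, -1.744, -0.006]
ft_force: [0.2, 0.8, 0.1]
width: 45.4
```

Emit:
move_arm:
  motion:
    - [0, 0, 40, 0, 0, 0, 50]
    - [0, 0, 80, 0, 0, 0, 50]
    - [0, 0, 100, 0, 0, 0, 50]
    - [0, 0, 100, 0, 0, 0, 50]

```text
t: 17.4
ee_pos: [483.1, 243.8, 236.2]
orientation: [-2.604, 1.744, -0.007]
ft_force: [0.3, 0.9, -0.2]
width: 49.9
```

Run:
```python
from h import *
Z["capped_tube_mid"]=50.5
im=look(L[2:3]+L[5:7],("wrist","side"),"11")
im=look(L[2:3],("scene",))
a=cv2.imread("pics/wrist11.png")[150:450,200:600];b=cv2.resize(cv2.imread("pics/side11.png")[180:260,300:430],(400,246))
cv2.imwrite("pics/c11.png",np.vstack([a,b]))
```

```text
t 17.4 tcp [483.1 243.8 236.2] [-2.604  1.744 -0.007] F [ 0.3  0.9 -0.2] w 49.9
wrist capped_tube_mid [181.0, 260.0] [474.3 238.2  50.5] 0.52
wrist capped_tube_mid [162.0, 196.0] [466.7 320.6  50.5] 0.52
wrist holder_cup_seat [163.0, 194.0] [453.8 327.3  10. ] 0.97
wrist tube_socket_seat [169.0, 257.0] [478.8 243.8  10. ] 0.86
side capped_tube_mid [145.0, 232.0] [470.1 261.6  50.5] 0.6
side holder_cup_seat [146.0, 225.0] [445.3 315.8  10. ] 0.66
side tube_socket_seat [159.0, 235.0] [477.5 236.3  10. ] 0.56
t 17.8 tcp [479.9 242.3 229.7] [ 2.609e+00 -1.747e+00 -2.000e-03] F [ 0.3 -0.2  0.9] w 50.4
scene capped_tube_mid [167.0, 186.0] [476.7 231.7  50.5] 0.5
```

View pics/c11.png

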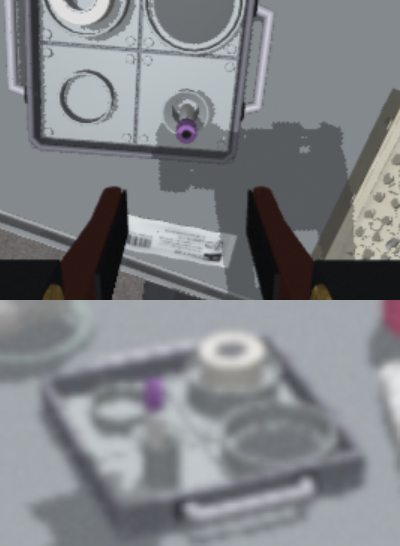

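The tube stands in the socket, cap at (186,131) in the crop. Next, the holder.

Emit:
move_arm:
  motion:
    - [3, -40, 0, 0, 0, 0, 50]
    - [6, -80, 0, 0, 0, 0, 50]
    - [9, -120, 0, 0, 0, 0, 50]
    - [12, -160, 0, 0, 0, 0, 50]
    - [15, -200, 0, 0, 0, 0, 50]

```text
t: 18.32
ee_pos: [495.3, 41.0, 231.0]
orientation: [2.611, -1.747, -0.0]
ft_force: [1.0, 0.5, 0.1]
width: 49.8
```

Emit:
move_arm:
  motion:
    - [1, -40, 0, 0, 0, 0, 50]
    - [2, -80, 0, 0, 0, 0, 50]
    - [3, -120, 0, 0, 0, 0, 50]
    - [4, -160, 0, 0, 0, 0, 50]
    - [5, -200, 0, 0, 0, 0, 50]

```text
t: 18.73
ee_pos: [500.2, -159.4, 231.0]
orientation: [-2.61, 1.748, 0.0]
ft_force: [1.1, -0.3, 0.3]
width: 50.2
```

Emit:
move_arm:
  motion:
    - [0, -40, 0, 0, 0, 0, 50]
    - [0, -80, 0, 0, 0, 0, 50]
    - [0, -120, 0, 0, 0, 0, 50]
    - [0, -160, 0, 0, 0, 0, 50]
    - [0, -200, 0, 0, 0, 0, 50]

```text
t: 19.15
ee_pos: [500.1, -359.4, 230.8]
orientation: [-2.61, 1.748, 0.001]
ft_force: [1.2, 0.5, 0.1]
width: 50.0
```

Emit:
move_arm:
  motion:
    - [0, -38, -10, 0, 0, 0, 50]
    - [0, -45, -50, 0, 0, 0, 50]
    - [0, -45, -90, 0, 0, 0, 50]
    - [0, -45, -120, 0, 0, 0, 50]
    - [0, -45, -120, 0, 0, 0, 50]

```text
t: 19.57
ee_pos: [496.6, -399.7, 104.1]
orientation: [-2.609, 1.748, 0.019]
ft_force: [0.2, 0.6, -0.2]
width: 49.9
```

Run:
```python
from h import *
im=look(L[1:2],("wrist","side"),"12")
im=get_image("wrist")
k=recognise(im,"needle_holder_mid");print(k[:1],[ (m["location"],atz(im,m["location"],27).round(1)) for m in mark_of(im,"needle_holder_mid")[:1]])
print(get_obs()["ee_pos"])
cv2.imwrite("pics/c12.png",cv2.imread("pics/wrist12.png")[200:576,150:650])
```

```text
t 19.5667 tcp [ 496.6 -399.7  104.1] [-2.609  1.748  0.019] F [ 0.2  0.6 -0.2] w 49.9
side needle_holder_mid [332.0, 256.0] [ 497.7 -400.7   27. ] 0.58
[{'bbox': [253.4, 193.2, 33.0, 41.5], 'p': 0.87}] [([194.2, 250.2], array([ 502.7, -395.2,   27. ]))]
[ 501.87908283 -403.10780641  113.64833114]
```

View pics/c12.png

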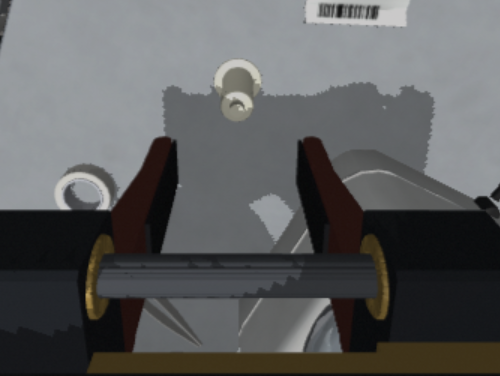

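The holder is at (237,88) in the crop, between the fingers and clear of the tray. Descending.

Emit:
move_arm:
  motion:
    - [1, 3, -25, 0, 0, 0, 50]
    - [1.6, 3.7, -55, 0, 0, 0, 50]
    - [1.6, 3.7, -78, 0, 0, 0, 50]
    - [1.6, 3.7, -91, 0, 0, 0, 50]
    - [1.6, 3.7, -91, 0, 0, 0, 50]

```text
t: 20.33
ee_pos: [501.2, -397.7, 18.5]
orientation: [-2.61, 1.747, 0.005]
ft_force: [-0.7, 1.2, 0.6]
width: 49.7
```

Run:
```python
from h import *
look(L[1:2],("wrist",),"13")
im=look(L[1:2],("wrist",));print("axis px",proj(im,np.array(get_obs()["ee_pos"])*[1,1,0]+[0,0,27]),recognise(im,L[1])[:1])
```

```text
t 20.3333 tcp [ 501.2 -397.7   18.5] [-2.61   1.747  0.005] F [-0.7  1.2  0.6] w 49.7
wrist needle_holder_mid [250.0, 259.0] [ 500.9 -398.1   27. ] 0.62
t 20.4333 tcp [ 502.8 -399.1   21.2] [ 2.610e+00 -1.748e+00  2.000e-03] F [-0.5 -0.3 -0.4] w 50.1
wrist needle_holder_mid [249.0, 256.0] [ 501.1 -398.1   27. ] 0.58
axis px [259.33173179 246.48272105] [{'bbox': [257.8, 245.7, 43.5, 73.6], 'p': 0.65}]
```

Emit:
move_arm:
  motion:
    - [0, 0, 0, 0, 0, 0, 25]
    - [0, 0, 0, 0, 0, 0, 12]
    - [0, 0, 0, 0, 0, 0, 12]
    - [0, 0, 0, 0, 0, 0, 12]
    - [0, 0, 0, 0, 0, 0, 12]

```text
t: 21.0
ee_pos: [502.3, -398.7, 20.5]
orientation: [-2.61, 1.748, -0.001]
ft_force: [-0.9, -0.4, 2.0]
width: 23.1
```

Emit:
move_arm:
  motion:
    - [0, 0, 0, 0, 0, 0, 12]
    - [0, 0, 10, 0, 0, 0, 12]
    - [0, 0, 40, 0, 0, 0, 12]
    - [0, 0, 80, 0, 0, 0, 12]
    - [0, 0, 120, 0, 0, 0, 12]

```text
t: 21.42
ee_pos: [501.4, -398.0, 141.0]
orientation: [-2.61, 1.748, 0.004]
ft_force: [1.6, -0.4, 0.2]
width: 23.2
```

Emit:
move_arm:
  motion:
    - [0, 0, 40, 0, 0, 0, 12]
    - [0, 20, 76, 0, 0, 0, 12]
    - [0, 60, 80, 0, 0, 0, 12]
    - [0, 100, 80, 0, 0, 0, 12]
    - [0, 140, 80, 0, 0, 0, 12]

```text
t: 21.83
ee_pos: [502.1, -257.7, 222.0]
orientation: [-2.609, 1.749, -0.004]
ft_force: [1.4, -0.6, -0.1]
width: 23.2
```

Run:
```python
from h import *
im=look([],("wrist",),"14")
k=mark_of(im,L[1])[:1];T=np.array(get_obs()["ee_pos"])
for m in k: print(m, atz(im,m["location"],T[2]+8)-T)
```

```text
t 21.8333 tcp [ 502.1 -257.7  222. ] [-2.609  1.749 -0.004] F [ 1.4 -0.6 -0.1] w 23.2
{'location': [247.5, 256.1], 'p': 0.62} [ 0.52456706 -2.49393616  8.        ]
```

Emit:
move_arm:
  motion:
    - [0, 40, 0, 0, 0, 0, 12]
    - [0, 80, 0, 0, 0, 0, 12]
    - [0, 120, 0, 0, 0, 0, 12]
    - [0, 160, 0, 0, 0, 0, 12]
    - [0, 200, 0, 0, 0, 0, 12]

```text
t: 22.35
ee_pos: [502.0, -57.4, 220.8]
orientation: [-2.61, 1.749, -0.001]
ft_force: [-0.5, -0.3, 0.2]
width: 23.2
```

Emit:
move_arm:
  motion:
    - [-4, 40, 0, 0, 0, 0, 12]
    - [-8, 80, 0, 0, 0, 0, 12]
    - [-12, 120, 0, 0, 0, 0, 12]
    - [-16, 160, 0, 0, 0, 0, 12]
    - [-20, 200, 0, 0, 0, 0, 12]

```text
t: 22.77
ee_pos: [482.0, 142.9, 220.8]
orientation: [-2.61, 1.748, -0.001]
ft_force: [1.0, -0.1, 0.5]
width: 23.0
```

Emit:
move_arm:
  motion:
    - [-6, 40, 0, 0, 0, 0, 12]
    - [-12, 80, 0, 0, 0, 0, 12]
    - [-18, 120, 0, 0, 0, 0, 12]
    - [-24, 160, 0, 0, 0, 0, 12]
    - [-28, 188, 0, 0, 0, 0, 12]

```text
t: 23.18
ee_pos: [453.9, 332.3, 220.8]
orientation: [-2.61, 1.746, -0.0]
ft_force: [0.5, 0.9, 0.5]
width: 23.2
```

Emit:
move_arm:
  motion:
    - [0, 0, -40, 0, 0, 0, 12]
    - [0, 0, -80, 0, 0, 0, 12]
    - [0, 0, -115, 0, 0, 0, 12]
    - [0, 0, -130, 0, 0, 0, 12]
    - [0, 0, -130, 0, 0, 0, 12]

```text
t: 23.6
ee_pos: [452.2, 327.6, 86.7]
orientation: [2.605, -1.744, -0.004]
ft_force: [0.4, -0.3, 0.0]
width: 23.0
```

Run:
```python
from h import *
get_image("wrist")
im=look(L[4:6]+L[7:8],("wrist",),"15")
look(L[4:8],("side",))
cv2.imwrite("pics/c15.png",cv2.imread("pics/wrist15.png")[200:576,150:650])
```

```text
t 23.65 tcp [453.5 328.5  88.8] [ 2.608e+00 -1.746e+00 -2.000e-03] F [ 0.2  0.1 -0.3] w 23.0
wrist tape_dish_seat [94.0, 268.0] [539.  355.6  24. ] 0.9
wrist holder_cup_seat [202.0, 256.0] [451.5 329.5  10. ] 0.68
wrist holder_cup_seat [97.0, 269.0] [537.8 354.2  10. ] 0.38
t 23.85 tcp [455.6 330.   92.1] [-2.608e+00  1.747e+00 -2.000e-03] F [ 0.7 -0.3  0.8] w 23.4
side tape_dish_seat [136.0, 248.0] [529.4 355.7  24. ] 0.77
side holder_cup_seat [146.0, 225.0] [447.1 318.3  10. ] 0.61
side holder_cup_seat [132.0, 251.0] [540.5 407.2  10. ] 0.35
side tube_socket_seat [159.0, 235.0] [478.8 238.   10. ] 0.82
side bottle_cup_seat [152.0, 259.0] [559.  271.2  10. ] 0.61
```

View pics/c15.png

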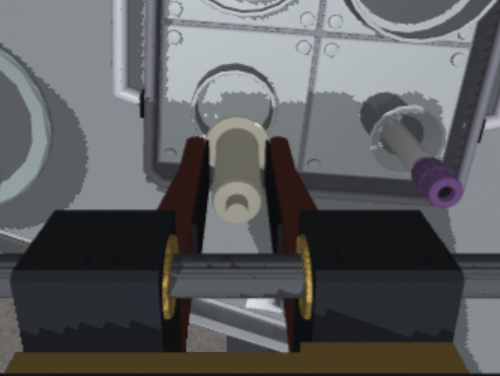

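Holder is aligned over its cup, which shows at (235,95) in the crop. Lowering.

Emit:
move_arm:
  motion:
    - [-1, 0, -15, 0, 0, 0, 12]
    - [-1, 0, -32, 0, 0, 0, 12]
    - [-1, 0, -46, 0, 0, 0, 12]
    - [-1, 0, -56, 0, 0, 0, 12]
    - [-1, 0, -58, 0, 0, 0, 12]

```text
t: 24.52
ee_pos: [452.4, 328.8, 30.8]
orientation: [2.609, -1.747, -0.001]
ft_force: [-0.7, -0.7, -0.7]
width: 23.1
```

Emit:
move_arm:
  motion:
    - [0, 0, 0, 0, 0, 0, 12]
    - [0, 0, -1.5, 0, 0, 0, 12]
    - [0, 0, -2, 0, 0, 0, 12]

```text
t: 24.77
ee_pos: [453.7, 329.7, 30.8]
orientation: [-2.61, 1.747, -0.001]
ft_force: [0.9, -0.4, 0.3]
width: 23.0
```

Emit:
move_arm:
  motion:
    - [0, 0, -1, 0, 0, 0, 12]
    - [0, 0, -1, 0, 0, 0, 35]
    - [0, 0, -1, 0, 0, 0, 40]
    - [0, 0, -1, 0, 0, 0, 40]
    - [0, 0, -1, 0, 0, 0, 40]

```text
t: 25.18
ee_pos: [453.3, 329.4, 29.4]
orientation: [-2.61, 1.748, -0.0]
ft_force: [0.1, -0.2, -0.5]
width: 40.0
```

Emit:
move_arm:
  motion:
    - [0, 0, 20, 0, 0, 0, 40]
    - [0, 0, 60, 0, 0, 0, 50]
    - [0, 0, 100, 0, 0, 0, 60]
    - [0, 0, 140, 0, 0, 0, 70]
    - [0, 0, 180, 0, 0, 0, 70]

```text
t: 25.6
ee_pos: [452.7, 329.0, 210.9]
orientation: [2.61, -1.748, -0.0]
ft_force: [0.5, 1.6, -0.3]
width: 63.2
```

Emit:
move_arm:
  motion:
    - [25, -30, 10, 0, 0, 0, 70]
    - [50, -60, 20, 0, 0, 0, 70]
    - [75, -90, 20, 0, 0, 0, 70]
    - [75, -90, 20, 0, 0, 0, 70]

```text
t: 25.93
ee_pos: [532.1, 235.5, 230.6]
orientation: [-2.605, 1.752, -0.005]
ft_force: [-0.9, -0.2, -0.3]
width: 70.2
```

Run:
```python
from h import *
Z["needle_holder_mid"]=37;Z["full_tape_mid"]=36.5;Z["capped_tube_mid"]=50.5
look(L[:8],("wrist","side"),"16")
look(L[3:4],("scene",))
cv2.imwrite("pics/c16.png",np.vstack([cv2.imread("pics/wrist16.png")[50:400],cv2.resize(cv2.imread("pics/side16.png")[170:270,290:490],(480,240),interpolation=3).repeat(1,0) if 0 else cv2.copyMakeBorder(cv2.resize(cv2.imread("pics/side16.png")[175:265,300:440],(373,240)),0,0,0,395,0)]))
```

```text
t 25.9333 tcp [532.1 235.5 230.6] [-2.605  1.752 -0.005] F [-0.9 -0.2 -0.3] w 70.2
wrist full_tape_mid [131.0, 168.0] [537.5 356.9  36.5] 0.96
wrist full_tape_mid [131.0, 172.0] [539.  351.3  36.5] 0.63
wrist needle_holder_mid [200.0, 171.0] [452.4 326.3  37. ] 0.83
wrist capped_tube_mid [214.0, 238.0] [473.9 239.   50.5] 0.6
wrist antiseptic_mid [116.0, 435.0] [668.1  88.6  80. ] 0.84
wrist tape_dish_seat [130.0, 169.0] [535.7 358.4  24. ] 0.85
wrist holder_cup_seat [192.0, 174.0] [454.9 330.2  10. ] 0.7
wrist holder_cup_seat [197.0, 168.0] [443.9 336.6  10. ] 0.61
wrist tube_socket_seat [197.0, 241.0] [482.7 240.3  10. ] 0.95
wrist tube_socket_seat [198.0, 170.0] [444.1 333.6  10. ] 0.22
wrist bottle_cup_seat [134.0, 242.0] [564.9 270.9  10. ] 0.69
side full_tape_mid [133.0, 252.0] [543.  352.7  36.5] 0.52
side needle_holder_mid [313.0, 200.0] [ 386.  -356.3   37. ] 0.55
side needle_holder_mid [138.0, 227.0] [455.7 326.6  37. ] 0.49
side capped_tube_mid [155.0, 260.0] [556.  191.7  50.5] 0.58
side capped_tube_mid [143.0, 232.0] [471.7 270.2  50.5] 0.44
side antiseptic_mid [166.0, 299.0] [660.5  84.9  80. ] 0.69
side antiseptic_mid [136.0, 250.0] [529.5 263.1  80. ] 0.32
side tape_dish_seat [135.0, 249.0] [533.  361.5  24. ] 0.52
side holder_cup_seat [146.0, 224.0] [441.2 318.   10. ] 0.75
side holder_cup_seat [143.0, 231.0] [465.9 339.   10. ] 0.24
side tube_socket_seat [164.0, 234.0] [472.9 207.9  10. ] 0.49
side bottle_cup_seat [157.0, 262.0] [567.  242.8  10. ] 0.65
t 26.8333 tcp [528.2 239.3 229.2] [-2.611  1.748 -0.   ] F [ 0.5 -0.2 -1. ] w 69.9
scene antiseptic_mid [148.0, 253.0] [661.   87.9  80. ] 0.92
```

View pics/c16.png

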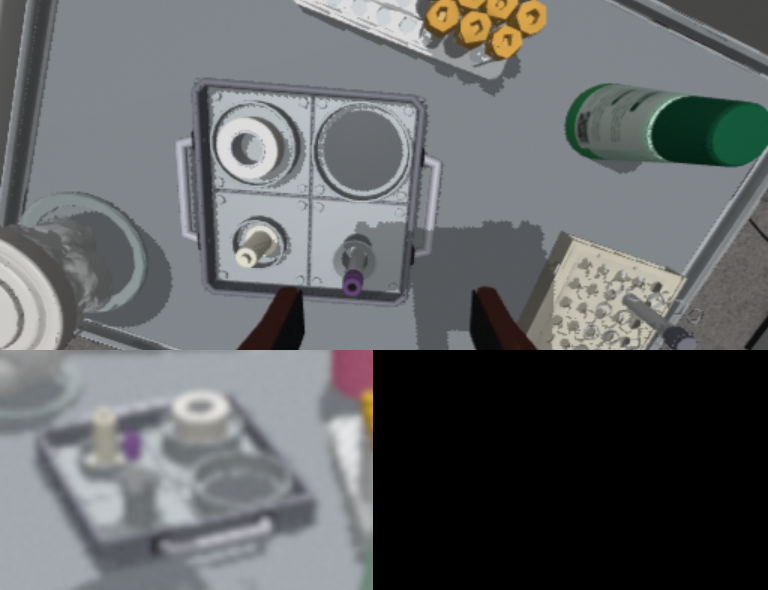

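All three are seated: tape (247,147), holder (255,245), tube (352,275). The bottle cup is free. For the bottle I'll turn the hand half a turn so the camera side points away from the wall, while moving above it.

Emit:
move_arm:
  motion:
    - [5, -6, 4, 0, 0, 0.12, 70]
    - [10, -12, 8, 0, 0, 0.24, 70]
    - [15, -18, 12, 0, 0, 0.36, 70]
    - [20, -24, 16, 0, 0, 0.48, 70]
    - [25, -30, 20, 0, 0, 0.6, 70]

```text
t: 27.35
ee_pos: [553.4, 209.0, 249.4]
orientation: [3.013, -0.889, -0.0]
ft_force: [0.3, 0.5, -0.3]
width: 70.0
```

Emit:
move_arm:
  motion:
    - [5, -6, 0, 0, 0, 0.12, 70]
    - [10, -12, 0, 0, 0, 0.24, 70]
    - [15, -18, 0, 0, 0, 0.36, 70]
    - [20, -24, 0, 0, 0, 0.48, 70]
    - [25, -30, 0, 0, 0, 0.6, 70]

```text
t: 27.77
ee_pos: [578.4, 179.0, 249.2]
orientation: [-3.141, -0.041, -0.0]
ft_force: [0.1, 0.4, -0.3]
width: 70.2
```

Emit:
move_arm:
  motion:
    - [0, 0, 0, 0, 0, 0.12, 70]
    - [0, 0, 0, 0, 0, 0.24, 70]
    - [0, 0, 0, 0, 0, 0.36, 70]
    - [0, 0, 0, 0, 0, 0.48, 70]
    - [0, 0, 0, 0, 0, 0.6, 70]

```text
t: 28.18
ee_pos: [578.2, 179.2, 249.2]
orientation: [-2.989, -0.967, 0.0]
ft_force: [-0.4, -0.4, 0.6]
width: 69.9
```

Emit:
move_arm:
  motion:
    - [0, 0, 0, 0, 0, 0.12, 70]
    - [0, 0, 0, 0, 0, 0.24, 70]
    - [0, 0, 0, 0, 0, 0.36, 70]
    - [0, 0, 0, 0, 0, 0.48, 70]
    - [0, 0, 0, 0, 0, 0.6, 70]

```text
t: 28.6
ee_pos: [578.2, 179.3, 249.2]
orientation: [-2.57, -1.807, 0.0]
ft_force: [0.0, 0.9, -0.1]
width: 70.0
```

Emit:
move_arm:
  motion:
    - [0, 0, 0, 0, 0, 0.12, 70]
    - [0, 0, 0, 0, 0, 0.24, 70]
    - [0, 0, 0, 0, 0, 0.36, 70]
    - [0, 0, 0, 0, 0, 0.48, 70]
    - [0, 0, 0, 0, 0, 0.6, 70]

```text
t: 29.02
ee_pos: [578.2, 179.3, 249.2]
orientation: [1.921, 2.486, -0.0]
ft_force: [0.6, 0.0, 0.6]
width: 70.3
```

Run:
```python
from h import *
im=look(L[3:4],("wrist","scene"),"17");print(np.round(get_obs()["qpos"],2))
im=get_image("wrist")
hsv=cv2.cvtColor(np.array(im["color"]),cv2.COLOR_RGB2HSV)
m=cv2.inRange(hsv,(70,120,20),(95,255,255));n,lab,st,ce=cv2.connectedComponentsWithStats(m)
for i in range(1,n):
    if st[i,4]>60: print("green",st[i],ce[i].round())
```

```text
t 29.0167 tcp [578.2 179.3 249.2] [ 1.921  2.486 -0.   ] F [0.6 0.  0.6] w 70.3
wrist antiseptic_mid [222.0, 166.0] [668.4  84.2  80. ] 0.9
scene antiseptic_mid [152.0, 253.0] [648.4  78.   80. ] 0.67
scene antiseptic_mid [166.0, 180.0] [452.8 228.4  80. ] 0.54
[ 0.28  0.37  1.65 -0.    1.12 -1.53]
green [165 182  40  29 261] [188. 189.]
green [ 129  218   49   50 1673] [153. 243.]
```

Emit:
move_arm:
  motion:
    - [22, -23, 0, 0, 0, 0, 80]
    - [44, -46, 0, 0, 0, 0, 80]
    - [66, -69, 0, 0, 0, 0, 80]
    - [87, -91, 0, 0, 0, 0, 80]
    - [87, -91, -40, 0, 0, 0, 80]

```text
t: 29.68
ee_pos: [673.6, 85.1, 216.7]
orientation: [1.927, 2.465, 0.017]
ft_force: [1.2, 1.1, 0.3]
width: 80.0
```

Emit:
move_arm:
  motion:
    - [0, 0, 0, 0, 0, 0, 80]
    - [0, 0, 0, 0, 0, 0, 80]
    - [0, 0, 0, 0, 0, 0, 80]

```text
t: 29.93
ee_pos: [664.9, 88.8, 209.8]
orientation: [-1.929, -2.479, 0.0]
ft_force: [0.6, -0.4, 0.6]
width: 80.1
```

Run:
```python
from h import *
im=look(L[3:4],("wrist",),"18")
hsv=cv2.cvtColor(np.array(im["color"]),cv2.COLOR_RGB2HSV)
m=cv2.inRange(hsv,(70,120,20),(95,255,255));n,lab,st,ce=cv2.connectedComponentsWithStats(m)
for i in range(1,n):
    if st[i,4]>60: print("green",st[i],ce[i].round())
T=np.array(get_obs()["ee_pos"]);print("cap top px if on axis",proj(im,np.r_[T[:2],160]),"mid",proj(im,np.r_[T[:2],80]))
r=recognise(im,L[3])[:1];print(r)
```

```text
t 29.9333 tcp [664.9  88.8 209.8] [-1.929 -2.479  0.   ] F [ 0.6 -0.4  0.6] w 80.1
wrist antiseptic_mid [182.0, 255.0] [665.2  86.2  80. ] 0.75
wrist antiseptic_mid [45.0, 433.0] [498.2 213.5  80. ] 0.24
green [233 144  45  20 182] [254. 149.]
green [ 234  173   42   56 1986] [254. 200.]
cap top px if on axis [257.10082617 210.3112721 ] mid [257.16638117 182.63285672]
[{'bbox': [255.4, 186.6, 49.7, 86.1], 'p': 0.79}]
```

Emit:
move_arm:
  motion:
    - [0, -1, -30, 0, 0, 0, 80]
    - [0, -1, -60, 0, 0, 0, 80]
    - [0, -1, -82, 0, 0, 0, 80]
    - [0, -1, -91, 0, 0, 0, 80]
    - [0, -1, -91, 0, 0, 0, 60]

```text
t: 30.5
ee_pos: [664.0, 87.7, 116.9]
orientation: [-1.926, -2.479, 0.003]
ft_force: [-1.1, 0.0, 0.2]
width: 76.2
```

Emit:
move_arm:
  motion:
    - [0, 0, 0, 0, 0, 0, 32]
    - [0, 0, 0, 0, 0, 0, 32]
    - [0, 0, 0, 0, 0, 0, 32]
    - [0, 0, 0, 0, 0, 0, 32]
    - [0, 0, 0, 0, 0, 0, 32]

```text
t: 30.92
ee_pos: [665.8, 87.4, 119.3]
orientation: [1.927, 2.479, 0.002]
ft_force: [-0.3, 0.3, 0.5]
width: 43.5
```

Emit:
move_arm:
  motion:
    - [0, 0, 0, 0, 0, 0, 32]
    - [0, 0, 0, 0, 0, 0, 32]
    - [0, 0, 5, 0, 0, 0, 32]
    - [0, 0, 20, 0, 0, 0, 32]
    - [0, 0, 50, 0, 0, 0, 32]

```text
t: 31.33
ee_pos: [662.0, 87.0, 164.5]
orientation: [-1.924, -2.475, 0.009]
ft_force: [0.0, 0.2, -3.9]
width: 38.4
```

Emit:
move_arm:
  motion:
    - [0, 0, 35, 0, 0, 0, 32]
    - [0, 0, 70, 0, 0, 0, 32]
    - [0, 0, 100, 0, 0, 0, 32]
    - [0, 0, 110, 0, 0, 0, 32]
    - [0, 0, 110, 0, 0, 0, 32]

```text
t: 31.75
ee_pos: [666.5, 87.5, 281.1]
orientation: [1.926, 2.477, 0.006]
ft_force: [1.3, -0.1, -3.1]
width: 38.1
```

Emit:
move_arm:
  motion:
    - [-16, 30, 0, 0, 0, 0, 32]
    - [-33, 61, 0, 0, 0, 0, 32]
    - [-50, 93, 0, 0, 0, 0, 32]
    - [-67, 125, 0, 0, 0, 0, 32]
    - [-84, 157, 0, 0, 0, 0, 32]

```text
t: 32.17
ee_pos: [578.7, 244.9, 274.8]
orientation: [-1.927, -2.478, 0.007]
ft_force: [0.6, 1.2, -1.7]
width: 38.1
```

Emit:
move_arm:
  motion:
    - [-15, 27.5, 0, 0, 0, 0, 32]
    - [-15, 27.5, -30, 0, 0, 0, 32]
    - [-15, 27.5, -60, 0, 0, 0, 32]
    - [-15, 27.5, -80, 0, 0, 0, 32]
    - [-15, 27.5, -80, 0, 0, 0, 32]

```text
t: 32.58
ee_pos: [561.4, 270.1, 190.5]
orientation: [-1.924, -2.476, 0.018]
ft_force: [0.0, -0.5, -4.4]
width: 38.3
```

Run:
```python
from h import *
for n in ("wrist","scene","side"):
    im=look([],(n,),"19"); T=np.array(get_obs()["ee_pos"])
    # pixel of predicted base centre vs cup
    for m in mark_of(im,L[3])[:1]: print(n,"bottle rel TCP",(atz(im,m["location"],T[2]-38.5)-T).round(1),round(m["p"],2))
    for m in mark_of(im,L[7])[:1]: print(n,"cup",atz(im,m["location"],10).round(1),round(m["p"],2))
a=[cv2.resize(cv2.imread(f"pics/{n}19.png")[r:r+250,c:c+330],(396,300)) for n,r,c in(("wrist",150,200),("side",80,250),("scene",130,150))]
cv2.imwrite("pics/c19.png",np.vstack([np.hstack(a[:2]),np.hstack([a[2],a[2]*0])]))
```

```text
t 32.5833 tcp [561.4 270.1 190.5] [-1.924 -2.476  0.018] F [ 0.  -0.5 -4.4] w 38.3
wrist bottle rel TCP [ -5.   -0.4 -38.5] 0.73
t 32.7333 tcp [566.  271.6 197.6] [-1.928e+00 -2.480e+00  2.000e-03] F [ 0.2  0.9 -1.8] w 38.0
scene bottle rel TCP [  0.7  -3.7 -38.5] 0.76
scene cup [559.  269.6  10. ] 0.68
t 32.8833 tcp [567.1 272.  199.5] [1.928 2.479 0.003] F [-0.4 -0.6 -1.6] w 38.1
side bottle rel TCP [ -3.8  -1.3 -38.5] 0.64
side cup [560.  270.5  10. ] 0.83
```

View pics/c19.png

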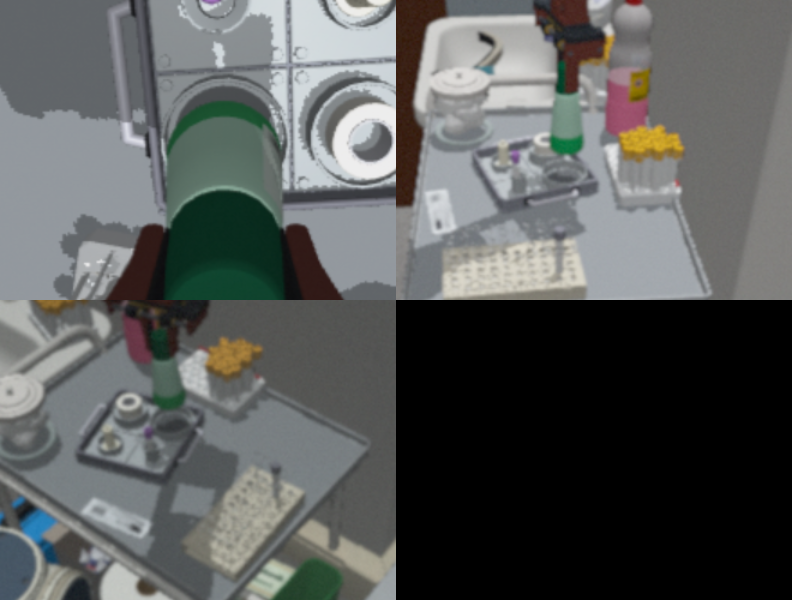

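The bottle is upright above its cup, laterally centred at (224,110) in the first panel. Lowering.

Emit:
move_arm:
  motion:
    - [0, 0, -20, 0, 0, 0, 32]
    - [0, 0, -38, 0, 0, 0, 32]
    - [0, 0, -52, 0, 0, 0, 32]
    - [0, 0, -61, 0, 0, 0, 32]
    - [0, 0, -66, 0, 0, 0, 32]

```text
t: 33.45
ee_pos: [565.9, 271.6, 131.4]
orientation: [-1.928, -2.48, 0.001]
ft_force: [-0.5, 0.4, -3.3]
width: 37.5
```

Emit:
move_arm:
  motion:
    - [0, 0, 0, 0, 0, 0, 32]
    - [0, 0, -1.5, 0, 0, 0, 32]
    - [0, 0, -3, 0, 0, 0, 32]
    - [0, 0, -3, 0, 0, 0, 32]

```text
t: 33.78
ee_pos: [566.6, 272.0, 129.8]
orientation: [1.928, 2.48, 0.001]
ft_force: [-0.4, -0.4, -3.6]
width: 38.1
```

Emit:
move_arm:
  motion:
    - [0, 0, -1, 0, 0, 0, 32]
    - [0, 0, -1, 0, 0, 0, 32]
    - [0, 0, -1, 0, 0, 0, 32]

```text
t: 34.03
ee_pos: [566.8, 272.0, 129.1]
orientation: [1.928, 2.48, 0.002]
ft_force: [-0.1, -0.8, 2.5]
width: 37.3
```

Emit:
move_arm:
  motion:
    - [0, 0, -1, 0, 0, 0, 32]
    - [0, 0, -1, 0, 0, 0, 32]
    - [0, 0, -1, 0, 0, 0, 32]

```text
t: 34.28
ee_pos: [567.6, 272.2, 129.0]
orientation: [1.927, 2.479, 0.004]
ft_force: [0.4, -2.0, 8.1]
width: 37.6
```

Contact with the floor; release slowly, then retreat.

Emit:
move_arm:
  motion:
    - [0, 0, 1, 0, 0, 0, 45]
    - [0, 0, 1, 0, 0, 0, 60]
    - [0, 0, 1, 0, 0, 0, 70]
    - [0, 0, 1, 0, 0, 0, 75]
    - [0, 0, 1, 0, 0, 0, 75]

```text
t: 34.7
ee_pos: [566.0, 271.8, 128.0]
orientation: [-1.928, -2.48, 0.001]
ft_force: [-1.2, -0.1, 0.1]
width: 67.7
```

Emit:
move_arm:
  motion:
    - [0, 0, 20, 0, 0, 0, 78]
    - [0, 0, 50, 0, 0, 0, 78]
    - [0, 0, 85, 0, 0, 0, 78]
    - [0, 0, 120, 0, 0, 0, 78]
    - [0, 0, 140, 0, 0, 0, 78]

```text
t: 35.12
ee_pos: [567.3, 272.4, 272.1]
orientation: [1.927, 2.479, 0.006]
ft_force: [0.5, 1.0, 0.4]
width: 77.9
```

Emit:
move_arm:
  motion:
    - [-10, -36, 0, 0, 0, 0, 78]
    - [-20, -72, 0, 0, 0, 0, 78]
    - [-30, -108, 0, 0, 0, 0, 78]
    - [-40, -144, 0, 0, 0, 0, 78]
    - [-50, -180, 0, 0, 0, 0, 78]

```text
t: 35.53
ee_pos: [515.3, 90.5, 268.1]
orientation: [-1.927, -2.481, 0.0]
ft_force: [0.1, -0.1, 0.6]
width: 77.8
```

Emit:
move_arm:
  motion:
    - [0, -36, 0, 0, 0, 0, 78]
    - [0, -60, 0, 0, 0, 0, 78]
    - [0, -60, 0, 0, 0, 0, 78]
    - [0, -60, 0, 0, 0, 0, 78]

```text
t: 35.87
ee_pos: [516.1, 31.0, 268.2]
orientation: [-1.931, -2.478, -0.0]
ft_force: [-0.1, -0.7, -0.0]
width: 77.8
```

Run:
```python
from h import *
Z.update(needle_holder_mid=37,full_tape_mid=36.5,capped_tube_mid=50.5,antiseptic_mid=90)
look(L[:4]+L[8:],("side","scene"),"20")
a=cv2.resize(cv2.imread("pics/side20.png")[110:350,240:520],(700,600));cv2.imwrite("pics/c20.png",a)
```

```text
t 35.8667 tcp [516.1  31.  268.2] [-1.931 -2.478 -0.   ] F [-0.1 -0.7 -0. ] w 77.8
side full_tape_mid [134.0, 252.0] [542.2 345.9  36.5] 0.5
side needle_holder_mid [138.0, 229.0] [462.6 328.1  37. ] 0.4
side needle_holder_mid [136.0, 249.0] [530.  333.8  37. ] 0.27
side capped_tube_mid [144.0, 229.0] [461.4 266.   50.5] 0.45
side antiseptic_mid [134.0, 259.0] [557.2 259.3  90. ] 0.81
side antiseptic_mid [154.0, 259.0] [548.6 139.3  90. ] 0.18
side worn_tape_mid [311.0, 202.0] [ 388.1 -330.2    6. ] 0.57
side worn_tape_mid [133.0, 252.0] [543.7 406.7   6. ] 0.21
side long_tube_mid [196.0, 257.0] [531.5 -17.8  61. ] 0.51
scene full_tape_mid [175.0, 185.0] [460.2 219.9  36.5] 0.72
scene full_tape_mid [147.0, 172.0] [529.  347.4  36.5] 0.44
scene needle_holder_mid [161.0, 161.0] [455.1 330.   37. ] 0.61
scene capped_tube_mid [164.0, 184.0] [485.9 245.2  50.5] 0.54
scene capped_tube_mid [165.0, 162.0] [437.9 300.9  50.5] 0.3
scene antiseptic_mid [141.0, 194.0] [561.  264.3  90. ] 0.85
scene antiseptic_mid [284.0, 312.0] [ 340.5 -348.8   90. ] 0.64
scene worn_tape_mid [284.0, 312.0] [ 385.6 -327.3    6. ] 0.68
scene long_tube_mid [187.0, 252.0] [534.2  -2.5  61. ] 0.46
```

```bash
python3 -c "
from workcell import *
print(close_job())"
```

```text
the job is handed in; nothing more can be done
None
```

The caddy is stocked and the job is handed in at about 36 s on the robot's clock. The full tape, the short tube and the needle holder went into their inserts first, and the green bottle went into its cup last.

**Tape, holder and tube:** a picture taken before the bottle was placed showed all three standing in the right inserts. The tube met the socket floor at 23 N and slid slightly in the grip before release.

**Bottle:** it touched down about 10 mm above the height it was gripped at, which is the cup floor and not the rim. The networks put its centre within about 15 mm of the cup centre. The two fixed cameras had been up to about 15 mm off for other things too.

**Left alone:** the worn tape roll and the long tube were found where they started, to within about 1.5 cm. I never touched them.

**Checks that failed or disagreed:**
- My last picture was refused because the 16-picture limit was reached, so the bottle after release was checked only by numbers.
- The scene camera's top answer for the tape was wrong (it pointed near the socket, p 0.72). Its second answer (p 0.44) and the side camera (p 0.50) both put the tape at the dish.
- The side camera put the short tube about 3 cm from the socket centre. The scene camera had it within 5 mm.

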